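# Put the bar-top ball stand together

### The arm

A 6-joint arm with a two-finger parallel gripper is mounted at the origin on the work surface. World frame = base frame: x ahead of the robot, y to its left, z up, the work surface at z = 0. Lengths are in m, angles in rad, forces in N, time in s.
With the tool pointing down it reaches from about 0.225 to 0.875 m from the base axis. Payload 3.4 kg.
Tool frame: the origin (TCP) lies between the finger pads; the fingertips stand 8 mm ahead of it and the grasp point (between the pads) lies 11 mm behind it; z points along the fingers, y is the line along which they close (so a half turn about z gives the same grasp; the last joint's range is limited). The gripper opens to 85 mm and grips with 20 to 120 N. Pads are 22 mm wide; open, the fingers measure 114 mm over their backs; the gripper's body (76 mm by 85 mm) begins 54 mm behind the grasp point. The pads swing forward as they close: fully open they stand 13 mm farther back than shut.
Start: joints at [1.184, 0.276, 1.505, -0, 1.361, -0.121], TCP at [0.151, 0.555, 0.239] pointing down, gripper open.
Joint ranges: [-2.89, 2.89], [-0.75, 2.08], [0.22, 2.7], [-1.18, 4.32], [0.11, 2.71], [-2.7, 2.7]. Speed limits (rad/s): [2.57, 2.57, 3.14, 3.14, 3.14, 3.14].

### API

Orientations are given as a unit quaternion [w, x, y, z].
In Python, from rig import manip, optics, finder gives the robot as it stands.
- The arm moves only by the tool servo_tool, never from a script. Its argument "increments" is a list of rows, each a list of 7 numbers: the shift along the tool's x, y, z in cm, then the turn, a rotation vector about the tool's x, y, z in degrees, then the closure, from -1 (fully open) to 1 (shut). In form: [[x, y, z, rx, ry, rz, gripper], ...]. A call has exactly 5 rows; each row shifts and turns the commanded pose from where the row before left it, along the tool's axes as they then stand; what a row does not reach is not made up. A row lasts 1/10 s, in which the tool goes at most 50 mm and 8.59 degrees, less where a joint would pass 70% of its speed; a pose out of reach is approached as far as the arm can. A call is refused whole if a number of a shift passes 5 or a number of a turn 8.59, either way. A call with a gripper value outside its range is refused whole. The fingers move at their own pace and stop on an object; "squeeze" is the grip in N (left out, the last holds). Time passes only in rows, so rows that do not move let the fingers close, or fill a call up. It gives the time, the measured TCP pose, the force, the opening and the grip force at its end, in the units of the state.
- manip.get_state(): the state, without advancing time (a new reading comes with each control period).
- optics.get_image(name): name is "scene" or "top" or "wrist"; returns the picture (480x640x3 uint8, red, green, blue); there is no depth.
- optics.get_calibration(name): a dict with "fov_y" (degrees; the focal length in pixels is half the picture's height over the tangent of half this angle, whatever the lens; pixels are square), "cx", "cy" (the principal point, pixels), "world_to_cam" (4x4, takes a point from world to camera coordinates). Camera axes: x right, y down, z forward; pixel columns grow to the right and rows downward; lengths in m; the calibration is good to about 2 mm. A picture is of the moment at which its call begins: read the wrist's pose just before it. get_calibration takes no time and is no camera call; for the wrist camera it gives the pose at the moment of the call.
- manip.sign_off(): hands the job in; it is judged then, once.
Trained networks look in the newest picture that a camera, given by its name, has taken for a name from the list of things; names that differ only in an ending like _2 or _b are one class to them, and where a whole thing is asked for, a point or a joint stands for the part that bears it (a point fixed in the world has none). Each returns a list of dicts, best first, with "p" (0 to 1); they miss things now and then, are a little off and sometimes report something else, mostly with a low value. They report only what shows in the picture. A call takes as long as a camera call. They do not tell look-alikes from the thing itself.
- finder.silhouettes(label, camera): "region" (480x640 bool, what is visible of it) and "box" ([centre column, centre row, width, height] in pixels, round what is visible of it).
- finder.tip_of(label, camera): "at" ([column, row] in pixels: a listed point, or the origin of a listed thing).
The state is a dict: "clock": time; "qpos": joint angles; "qd": joint speeds; "effort": joint torques, N m; "position": TCP position; "ee_rot": TCP orientation; "contact_force": force on the tool from outside, world axes, zero at the start; "moment": the same for the moment, N m; "width": finger opening in m; "gripper_force": force on a finger pad.
Only numpy, scipy, OpenCV 4.12 (cv2) and the standard library are available. Lean on these libraries where they do the work, as an engineer would, in place of code of your own. Each camera call takes 0.05 s, during which the arm holds its last target. There are 200 camera calls.

### The job

Put the ball stand together on the bar top: lower the long shelf with the large holes over all four posts, fully down onto the lower shoulders, then the short shelf with the small holes down onto the upper shoulders. Next set the tray on the short shelf with its four lugs fully home in the square sockets, and last place the white ball on the ring in the tray. Lower things into place rather than dropping them, and leave the tumbler, the chalk box and the can alone.

Things in the scene. Friction and masses are not known exactly. Their poses are not given: they have to be found in the camera images.
- stand: Fixed stand: dark board 210 x 90 x 15 mm with 4 upright steel posts at x = +-70, y = +-16 mm. Origin: centre of its underside, on the bar top; x along its length, z up; half turn alike. Posts, mm above the bar top: 28 mm thick from 15 to 40 (lower shoulder), 18 thick from 40 to 92 (upper shoulder, rim bevelled 1.5), 10 thick from 92 to the tip at 115, last 5 tapered to 4 thick.
- lower_mid (a point): Centre (half-way up) of the long shelf: light wood board 200 x 64 x 12 mm, 130 g, flat on the bar top; x along its length, z up; half turn alike. Only holes: 4 round through holes, 21 mm wide, at x = +-70, y = +-16 mm. Seated on the lower shoulders, this point is 46 mm above the bar top. Can be picked at the middle across its 64 mm width.
- upper_mid (a point): Centre (half-way up) of the short shelf: light wood board 168 x 64 x 12 mm, 110 g, flat on the bar top; x along its length, z up; half turn alike. 4 round through holes, 13 mm wide, at x = +-70, y = +-16 mm, and 4 square through sockets, 15 mm wide, at x = +-38, y = +-16 mm. Seated on the upper shoulders, this point is 98 mm above the bar top. The two shelves may lie in either's place.
- tray_mid (a point): Centre of the tray, half-way up its 24 mm height; x along its length, z up; half turn alike. Light wood, 110 x 60 mm, 140 g, standing on 4 round dark lugs 12 mm thick, 8 mm long, tapered below, at x = +-38, y = +-16 mm. Floor 6 mm, walls 4 mm thick and 10 mm high above it. Lugs home in the mounted short shelf: this point 108 mm above the bar top. Can be picked across its 60 mm width.
- tray_seat (a point): Where the ball's centre comes to lie when it sits on the tray's ring: on the tray's middle axis, 36 mm above tray_mid. The dark wood ring on the middle of the tray floor is 48 mm outside, 36 mm inside, 12 mm high (its top 26 mm above the feet of the lugs).
- ball_center (a point): Centre of the white ball, 57 mm in diameter, about 170 g. It sits on a fixed dark wood ring (52 mm outside, 12 mm high) on the bar top, its centre 34 mm above the bar top. The tray and the ball's ring may stand in either's place.
- tumbler: Bystander: glass tumbler, 72 mm wide, 100 mm high; origin at the centre of its underside.
- chalkbox: Bystander: cardboard box 70 x 105 x 32 mm with three blue chalk cubes on it, 54 mm high in all; origin at the centre of its underside.
- can: Bystander: aluminium can, 66 mm wide, 115 mm high; origin at the centre of its underside.
There are look-alikes about, which are no part of the job. Leave any blue, green or red look-alike of the part that bears lower_mid alone.

How it is judged:
By the outcome, as a careful person would: the job done as asked, in the order asked, and still so for the second after the job is handed in, with the robot touching nothing.
It also fails if it takes over 72 s, if anything falls off the work surface, if the arm or the gripper's body presses on something with over 40 N, if the wrist force passes 120 N, or if a joint passes its speed limit or range.

## Working session

There is one attempt and no reset: what is moved stays moved. The work goes in short steps, Python scripts to look and compute and a tool call to move; the robot and the scene stay as the last step left them, time stands still between calls to the robot, and variables do not carry over. Pictures are saved under pics/ and viewed, at most 10 in all, crops included, and the job is handed in when it is done.

Besides the shell and the picture viewer there is one more tool, called after "Call:" as name(argument=value, ...) on one line, values as JSON. servo_tool: Moves the arm, as the interface text tells. Its arguments: {"type":"object","properties":{"increments":{"type":"array","items":{"type":"array","items":{"type":"number"}}},"squeeze":{"type":"number"}},"required":["increments"]}

```bash
ls; mkdir -p pics
cat > h.py <<'E'
import numpy as np, cv2
from rig import manip, optics, finder
def K(c):
    f=240/np.tan(np.radians(c['fov_y'])/2); return f,c['cx'],c['cy']
def px2w(cam,uv,z,c=None):
    c=c or optics.get_calibration(cam); f,cx,cy=K(c)
    T=np.linalg.inv(np.array(c['world_to_cam'])); 
    d=T[:3,:3]@np.array([(uv[0]-cx)/f,(uv[1]-cy)/f,1]); o=T[:3,3]
    return o+d*(z-o[2])/d[2]
def w2px(cam,p,c=None):
    c=c or optics.get_calibration(cam); f,cx,cy=K(c)
    q=np.array(c['world_to_cam'])@np.r_[p,1]; return np.array([cx+f*q[0]/q[2],cy+f*q[1]/q[2]])
def save(im,n): cv2.imwrite('pics/'+n,im[:,:,::-1])
E
python3 - <<'E'
from h import *
np.set_printoptions(precision=4,suppress=True)
ims={n:optics.get_image(n) for n in('scene','top')}
for n in ims: save(ims[n],n+'.png')
for n in('scene','top','wrist'):
    c=optics.get_calibration(n);T=np.linalg.inv(c['world_to_cam']);print(n,c['fov_y'],c['cx'],c['cy'],T[:3,3],T[:3,2])
Z=dict(stand=0,lower_mid=.006,upper_mid=.006,tray_mid=.012,ball_center=.034,tumbler=0,chalkbox=0,can=0)
for l,z in Z.items():
    for cam in ('top',):
        for r in finder.tip_of(l,cam)[:5]: print(l,cam,round(r['p'],2),np.round(r['at']),px2w(cam,r['at'],z))
s=manip.get_state();print(s)
E
```

```text
pics
scene 52.0080440714714 317.9906908065231 239.1371144377565 [0.9976 0.4316 1.1282] [-0.4071 -0.3004 -0.8626]
top 42.21924567967772 313.77444112100204 245.85940740881784 [0.3457 0.0694 1.5849] [ 0.0866 -0.0236 -0.996 ]
wrist 65.47098827670764 318.1888744308786 242.32444351958003 [0.0806 0.5744 0.3726] [ 0.2745 -0.0772 -0.9585]
stand top 0.68 [338. 225.] [ 0.5362 -0.0314  0.    ]
stand top 0.64 [212. 268.] [0.4288 0.2912 0.    ]
lower_mid top 0.91 [ 97. 310.] [0.3254 0.5778 0.006 ]
lower_mid top 0.91 [394. 314.] [ 0.3078 -0.1688  0.006 ]
lower_mid top 0.79 [144. 160.] [0.7065 0.4666 0.006 ]
lower_mid top 0.62 [222. 200.] [0.6026 0.2666 0.006 ]
lower_mid top 0.58 [210. 347.] [0.231  0.2946 0.006 ]
upper_mid top 0.78 [433. 204.] [ 0.5895 -0.2774  0.006 ]
upper_mid top 0.4 [207. 269.] [0.4261 0.3035 0.006 ]
tray_mid top 0.65 [209. 267.] [0.431  0.2979 0.012 ]
tray_mid top 0.33 [451. 264.] [ 0.434  -0.3177  0.012 ]
ball_center top 0.71 [446. 261.] [ 0.4389 -0.2994  0.034 ]
tumbler top 0.74 [148. 237.] [0.5098 0.4543 0.    ]
chalkbox top 0.84 [308. 154.] [0.7237 0.0436 0.    ]
can top 0.84 [501. 245.] [ 0.4815 -0.4519  0.    ]
{'clock': 0.5, 'qpos': array([ 1.184 ,  0.2759,  1.5049, -0.    ,  1.3607, -0.121 ]), 'qd': array([ 0.0011,  0.0006,  0.0002,  0.0012, -0.0017, -0.    ]), 'effort': array([ -0.0009, -41.6261, -24.5877,  -0.0002,   0.0015,   0.    ]), 'position': array([0.1511, 0.5548, 0.2393]), 'ee_rot': array([0.    , 0.1325, 0.9912, 0.    ]), 'contact_force': array([ 0.0815, -0.2821,  0.2424]), 'moment': array([ 0.0153, -0.0029, -0.0065]), 'gripper_force': 0.0, 'width': 0.08556188082472413}
```

View pics/top.png

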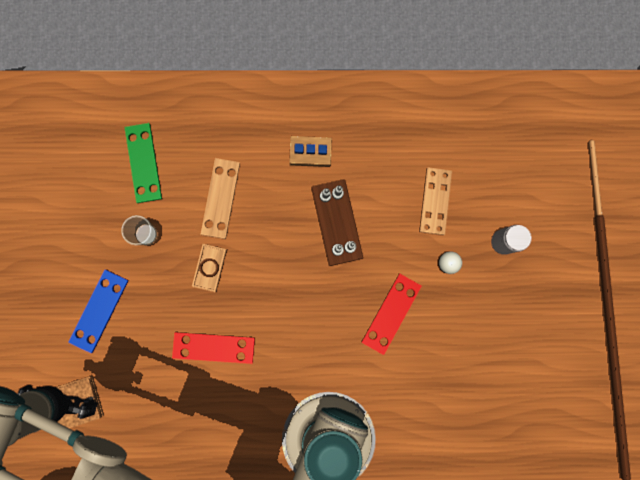

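View pics/scene.png

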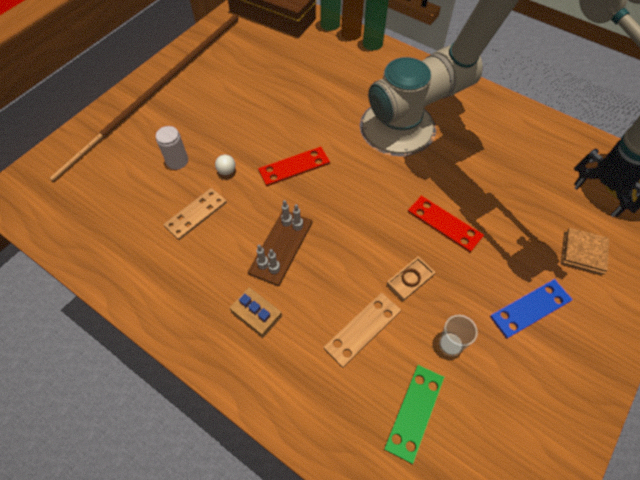

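The top view shows the long wood shelf at (220,198), the short one with square sockets at (436,200), the tray at (209,268), the ball at (450,262) and the stand at (338,223). Things that could be taken for the long shelf are green (143,162), blue (98,310), red (214,347), red (391,313) and the short wood shelf (436,200). I choose the plain wood one with only 4 round holes, at (220,198).

```bash
cat >> h.py <<'E'
np.set_printoptions(precision=4,suppress=True)
def rect(cam,reg,z,c=None):
    "centre, long-axis angle (deg), sizes of a region seen on plane z"
    k,_=cv2.findContours(reg.astype('uint8'),0,1); k=max(k,key=cv2.contourArea)[:,0]
    c=c or optics.get_calibration(cam)
    P=np.array([px2w(cam,u,z,c)[:2] for u in k],np.float32)
    (x,y),(w,h),a=cv2.minAreaRect(P*1000)
    if w<h: a+=90;w,h=h,w
    return np.array([x,y])/1000,(a+90)%180-90,w,h
def yaw(s=None):
    w,x,y,z=(s or manip.get_state())['ee_rot']; return np.degrees(np.arctan2(2*(x*y+w*z),1-2*(y*y+z*z)))
def go(xyz,yw):
    "tool shift (cm) in the present tool frame, then rz (deg), tool pointing down"
    s=manip.get_state(); a=np.radians(yaw(s)); d=(np.array(xyz)-s['position'])*100
    r=(yw-np.degrees(a)+90)%180-90
    ex=np.array([np.cos(a),np.sin(a)]); ey=np.array([np.sin(a),-np.cos(a)])
    print('shift',np.round([d[:2]@ex,d[:2]@ey,-d[2]],2),'rz',round(-r,2),'yaw',round(np.degrees(a),2),'pos',s['position'],'q6',s['qpos'][5])
E
python3 - <<'E'
from h import *
im=optics.get_image('top')
for l,z in dict(stand=.015,lower_mid=.012,upper_mid=.012,tray_mid=.024).items():
    for r in finder.silhouettes(l,'top')[:6]:
        c,a,w,h=rect('top',r['region'],z); print(l,round(r['p'],2),np.round(r['box']),c,round(a,1),round(w),round(h))
print('yaw',yaw()); go((.5977,.2666,.2),0)
E
```

```text
stand 0.63 [338. 226.  52.  90.] [ 0.5436 -0.0255] 12.0 210 93
lower_mid 0.93 [391. 313.  56.  79.] [ 0.3105 -0.1608] -30.2 198 65
lower_mid 0.86 [142. 162.  35.  85.] [0.7004 0.4674] 9.7 203 67
lower_mid 0.82 [222. 199.  34.  81.] [0.6077 0.2709] -9.6 202 67
lower_mid 0.81 [211. 346.  85.  28.] [0.2306 0.2867] 85.5 201 65
lower_mid 0.73 [ 97. 312.  55.  86.] [0.3245 0.5738] -25.8 200 68
upper_mid 0.65 [434. 203.  36.  69.] [ 0.5968 -0.2807] -7.7 170 66
tray_mid 0.86 [208. 267.  34.  49.] [0.4302 0.2959] -13.9 110 63
yaw 164.77177776995705
shift [-50.67 -16.08   3.94] rz -15.23 yaw 164.77 pos [0.1511 0.5548 0.2394] q6 -0.12101356008959907
```

Run:
```python
from h import *
go((.6077,.2709,.18),-9.6)
```

```text
shift [-51.52 -15.4    5.94] rz -5.63 yaw 164.77 pos [0.1511 0.5548 0.2394] q6 -0.12101356008959907
```

Call:
servo_tool(increments=[[-3.43, -1.03, 0.4, 0, 0, 0, -1], [-3.43, -1.03, 0.4, 0, 0, 0, -1], [-3.43, -1.03, 0.4, 0, 0, 0, -1], [-3.43, -1.03, 0.4, 0, 0, 0, -1], [-3.43, -1.03, 0.4, 0, 0, 0, -1]])

```text
clock: 1.25
position: [0.3041, 0.4593, 0.2193]
ee_rot: [0.0, 0.132, 0.991, 0.0]
contact_force: [0.5, 1.5, 0.1]
width: 0.0851
gripper_force: 0.0
```

Call:
servo_tool(increments=[[-3.43, -1.03, 0.4, 0, 0, 0, -1], [-3.43, -1.03, 0.4, 0, 0, 0, -1], [-3.43, -1.03, 0.4, 0, 0, 0, -1], [-3.43, -1.03, 0.4, 0, 0, 0, -1], [-3.43, -1.03, 0.4, 0, 0, 0, -1]])

```text
clock: 1.75
position: [0.4562, 0.3645, 0.1993]
ee_rot: [0.0, 0.133, 0.991, 0.0]
contact_force: [-0.7, 0.4, -0.4]
width: 0.0852
gripper_force: 0.0
```

Call:
servo_tool(increments=[[-3.43, -1.03, 0.4, 0, 0, 0, -1], [-3.43, -1.03, 0.4, 0, 0, 0, -1], [-3.43, -1.03, 0.4, 0, 0, 0, -1], [-3.43, -1.03, 0.4, 0, 0, -5.6, -1], [0, 0, 0, 0, 0, 0, -1]])

```text
clock: 2.25
position: [0.5804, 0.2867, 0.1822]
ee_rot: [0.001, 0.085, 0.996, -0.001]
contact_force: [-0.7, 0.2, -0.7]
width: 0.0851
gripper_force: 0.0
```

Run:
```python
from h import *
c=optics.get_calibration('wrist'); im=optics.get_image('wrist'); save(im,'w1.png')
for l,z in dict(lower_mid=.012).items():
    for r in finder.silhouettes(l,'wrist')[:4]:
        p,a,w,h=rect('wrist',r['region'],z,c); print(l,round(r['p'],2),np.round(r['box']),p,round(a,1),round(w),round(h)); go((*p,.012),a)
```

```text
lower_mid 0.86 [305. 245.  84. 227.] [0.6079 0.2713] -10.5 202 65
shift [-3.36 -1.22 17.08] rz 0.69 yaw 170.24 pos [0.5768 0.289  0.1828] q6 -1.0441807459568617
lower_mid 0.7 [531. 293. 107. 182.] [0.6891 0.4646] 9.7 185 69
shift [-8.08 19.21 17.08] rz -19.42 yaw 170.24 pos [0.5768 0.289  0.1828] q6 -1.0441807459568617
```

View pics/w1.png

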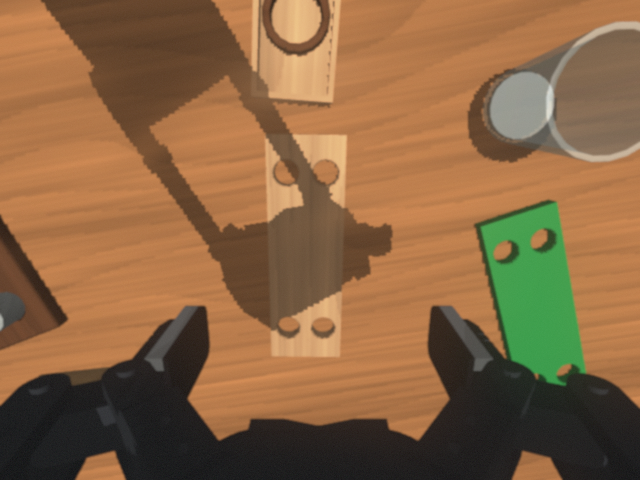

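Wrist view: the plain long shelf is centred at (305,245) with four round holes; the tray is at the top (295,50), and the green look-alike is at right. Descending on the wood shelf.

Call:
servo_tool(increments=[[-0.84, -0.31, 3.4, 0, 0, 0.7, -1], [-0.84, -0.31, 3.4, 0, 0, 0, -1], [-0.84, -0.3, 3.4, 0, 0, 0, -1], [-0.84, -0.3, 3.4, 0, 0, 0, -1], [0, 0, 2.0, 0, 0, 0, -1]])

```text
clock: 2.85
position: [0.6059, 0.2717, 0.0249]
ee_rot: [-0.001, 0.09, 0.996, -0.001]
contact_force: [-0.9, 0.6, 0.4]
width: 0.0854
gripper_force: 0.0
```

Call:
servo_tool(increments=[[0, 0, 1.0, 0, 0, 0, -1], [0, 0, 0.5, 0, 0, 0, -1], [0, 0, 0, 0, 0, 0, 1], [0, 0, 0, 0, 0, 0, 1], [0, 0, 0, 0, 0, 0, 1]], squeeze=60)

```text
clock: 3.35
position: [0.61, 0.272, 0.0179]
ee_rot: [0.003, 0.089, 0.996, 0.001]
contact_force: [-2.8, -4.1, 25.0]
width: 0.0439
gripper_force: 12.0
```

Call:
servo_tool(increments=[[0, 0, 0, 0, 0, 0, 1], [0, 0, 0, 0, 0, 0, 1], [0, 0, 0, 0, 0, 0, 1], [0, 0, 0, 0, 0, 0, 1], [0, 0, 0, 0, 0, 0, 1]])

```text
clock: 3.85
position: [0.6125, 0.2731, 0.02]
ee_rot: [0.007, 0.09, 0.996, 0.003]
contact_force: [-0.7, -1.7, 22.3]
width: 0.0001
gripper_force: 10.9
```

Call:
servo_tool(increments=[[0, 0, -2, 0, 0, 0, -1], [0, 0, -4, 0, 0, 0, -1], [0, 0, -4, 0, 0, 0, -1], [0, 0, -4, 0, 0, 0, -1], [0, 0, 0, 0, 0, 0, -1]])

```text
clock: 4.35
position: [0.6117, 0.2733, 0.1614]
ee_rot: [0.008, 0.09, 0.996, 0.003]
contact_force: [0.1, 0.6, 1.0]
width: 0.0722
gripper_force: 0.0
```

Run:
```python
from h import *
c=optics.get_calibration('wrist'); im=optics.get_image('wrist'); save(im,'w2.png')
for l,z in dict(lower_mid=.012).items():
    for r in finder.silhouettes(l,'wrist')[:3]:
        p,a,w,h=rect('wrist',r['region'],z,c); print(l,round(r['p'],2),np.round(r['box']),p,round(a,1),round(w),round(h)); go((*p,.003),a)
print(manip.get_state()['width'])
```

```text
lower_mid 0.89 [314. 209.  94. 252.] [0.6079 0.2716] -10.5 201 66
shift [ 0.04 -0.06 15.24] rz 0.23 yaw 169.68 pos [0.6083 0.2721 0.1554] q6 -1.0744774949884415
lower_mid 0.58 [559. 269. 116. 226.] [0.6992 0.4655] 9.5 203 69
shift [-5.48 20.66 15.24] rz -19.78 yaw 169.68 pos [0.6083 0.2721 0.1554] q6 -1.0744774949884415
0.08510337224588349
```

Call:
servo_tool(increments=[[0, 0, 4, 0, 0, 0.2, -1], [0, 0, 4, 0, 0, 0, -1], [0, 0, 4, 0, 0, 0, -1], [0, 0, 2, 0, 0, 0, -1], [0, 0, 0.8, 0, 0, 0, -1]])

```text
clock: 4.95
position: [0.6044, 0.2707, 0.0002]
ee_rot: [-0.004, 0.092, 0.996, -0.002]
contact_force: [-0.5, 1.0, -0.5]
width: 0.0852
gripper_force: 0.0
```

Call:
servo_tool(increments=[[0, 0, 0.4, 0, 0, 0, -1], [0, 0, 0, 0, 0, 0, -1], [0, 0, 0, 0, 0, 0, 0], [0, 0, 0, 0, 0, 0, 0], [0, 0, 0, 0, 0, 0, 0]], squeeze=60)

```text
clock: 5.45
position: [0.6089, 0.2721, 0.0026]
ee_rot: [0.002, 0.092, 0.996, 0.001]
contact_force: [-0.9, 0.9, 5.4]
width: 0.0627
gripper_force: 70.0
```

Call:
servo_tool(increments=[[0, 0, -2, 0, 0, 0, 0], [0, 0, -4, 0, 0, 0, 0], [0, 0, -4, 0, 0, 0, 0], [0, 0, -4, 0, 0, 0, 0], [0, 0, -4, 0, 0, 0, 0]])

```text
clock: 5.95
position: [0.607, 0.2715, 0.1822]
ee_rot: [0.0, 0.092, 0.996, 0.0]
contact_force: [0.4, 0.1, -1.7]
width: 0.0621
gripper_force: 66.2
```

Run:
```python
from h import *
go((.52,.082,.21),12)
print(manip.get_state()['width'])
```

```text
shift [  5.09 -20.22  -2.78] rz -22.53 yaw 169.47 pos [0.607  0.2715 0.1822] q6 -1.071066572795658
0.06213365002544326
```

Call:
servo_tool(increments=[[0.85, -3.37, -0.5, 0, 0, 0, 0], [0.85, -3.37, -0.5, 0, 0, 0, 0], [0.85, -3.37, -0.5, 0, 0, 0, 0], [0.85, -3.37, -0.5, 0, 0, 0, 0], [0.85, -3.37, -0.5, 0, 0, 0, 0]])

```text
clock: 6.45
position: [0.5338, 0.1126, 0.2058]
ee_rot: [0.0, 0.092, 0.996, 0.0]
contact_force: [0.4, -0.8, -1.8]
width: 0.0625
gripper_force: 66.2
```

Call:
servo_tool(increments=[[0.85, -3.37, 0, 0, 0, -7.5, 0], [0, 0, 0, 0, 0, -7.5, 0], [0, 0, 0, 0, 0, -7.5, 0], [0, 0, 0, 0, 0, 0, 0], [0, 0, 0, 0, 0, 0, 0]])

```text
clock: 6.95
position: [0.5202, 0.0822, 0.2055]
ee_rot: [0.0, -0.103, 0.995, 0.0]
contact_force: [0.0, -0.4, -1.9]
width: 0.0623
gripper_force: 66.2
```

Run:
```python
from h import *
s=manip.get_state();c=optics.get_calibration('wrist'); im=optics.get_image('wrist'); save(im,'w3.png')
np.savez('w3.npz',im=im,T=c['world_to_cam'],pos=s['position'])
for r in finder.silhouettes('stand','wrist')[:3]:
        p,a,w,h=rect('wrist',r['region'],.015,c); print(round(r['p'],2),np.round(r['box']),p,round(a,1),round(w),round(h))
for r in finder.tip_of('stand','wrist')[:2]: print(r,px2w('wrist',r['at'],0,c))
print(s['position'],yaw(s),s['width'],s['ee_rot'])
```

```text
0.6 [163. 222. 140. 261.] [ 0.5634 -0.0458] 12.3 240 105
[0.5202 0.0822 0.2055] -168.183509184677 0.06234337917316956 [ 0.0002 -0.1029  0.9947  0.0001]
```

View pics/w3.png

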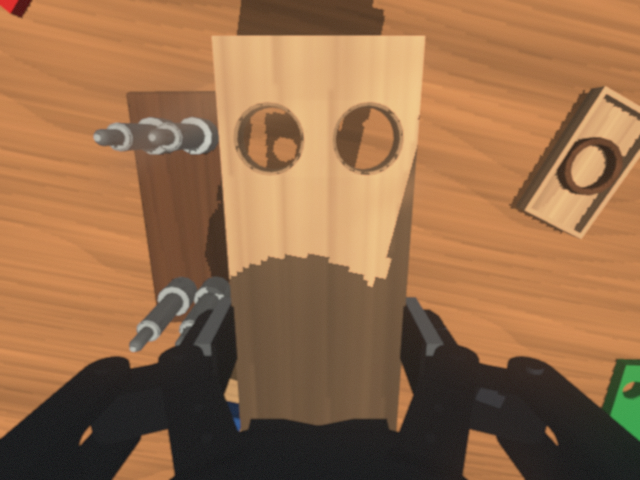

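Held shelf's front holes are at (269,138) and (369,138). Post tips show on the left near (99,138), (152,138), (136,347), (187,338). I'll zoom on the tips.

Run:
```python
from h import *
im=np.load('w3.npz')['im']
a=im[108:168,85:225]; b=im[280:360,120:260]
v=np.vstack([cv2.resize(x,None,fx=4,fy=4,interpolation=cv2.INTER_CUBIC) for x in(a,b)]); save(v,'w3z.png'); print(v.shape)
```

```text
(560, 560, 3)
```

View pics/w3z.png

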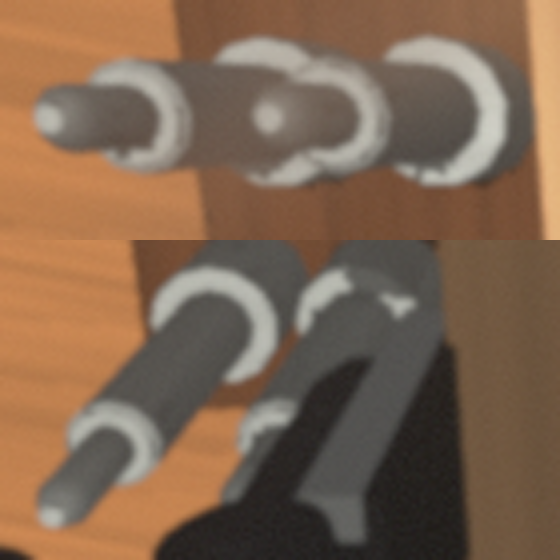

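```bash
cat >> h.py <<'E'
def cen(P,X):
    "pose (centre, angle deg) placing model points X on world points P (2D)"
    P=np.array(P)[:,:2];X=np.array(X)/1000
    from scipy.spatial.transform import Rotation as R
    p0,x0=P.mean(0),X.mean(0); A=(X-x0).T@(P-p0); a=np.arctan2(A[0,1]-A[1,0],A[0,0]+A[1,1])
    r=np.array([[np.cos(a),-np.sin(a)],[np.sin(a),np.cos(a)]]); t=p0-r@x0
    return t,np.degrees(a),np.linalg.norm(X@r.T+t-P,axis=1)*1000
E
python3 - <<'E'
from h import *
d=np.load('w3.npz'); c=dict(optics.get_calibration('wrist')); c['world_to_cam']=d['T']
T=[px2w('w',u,.115,c) for u in ((96.5,137.5),(152,137.5),(133,349))]
# tool x = +x of model, image left = tool -y ; model y = -tool y for z up
st=cen(T,[(70,16),(70,-16),(-70,16)]); print('stand',st,np.linalg.norm(T[0]-T[1]),np.linalg.norm(T[0]-T[2]))
z=d['pos'][2]+.0034+.006
H=[px2w('w',u,z,c) for u in ((269,138.5),(369,138.5))]
sh=cen(H,[(70,16),(70,-16)]); print('shelf',sh,np.linalg.norm(H[0]-H[1]),'tcp',d['pos'])
D=st[0]-sh[0]; a=np.radians(yaw()); print('tool shift cm',D@[np.cos(a),np.sin(a)]*100,D@[np.sin(a),-np.cos(a)]*100,'rz',-(st[1]-sh[1]))
E
```

```text
stand (array([ 0.5435, -0.0264]), np.float64(-167.76300168349493), array([0.1135, 0.2659, 0.2537])) 0.03216690392065805 0.13976738511736875
shelf (array([0.5195, 0.083 ]), np.float64(-168.25177700147736), array([0.0925, 0.0925])) 0.032185051231423775 tcp [0.5202 0.0822 0.2055]
tool shift cm -0.08008378753307245 -11.206546968095317 rz -0.4887753179824301
```

Call:
servo_tool(increments=[[-0.02, -3.0, 0, 0, 0, 0, 0], [-0.02, -3.0, 0, 0, 0, 0, 0], [-0.02, -3.0, 0, 0, 0, 0, 0], [-0.02, -2.2, 0, 0, 0, 0, 0], [0, 0, 2, 0, 0, -0.5, 0]])

```text
clock: 7.6
position: [0.5476, -0.0303, 0.1874]
ee_rot: [0.003, -0.107, 0.994, -0.002]
contact_force: [-0.1, 0.3, -1.3]
width: 0.0623
gripper_force: 66.3
```

Call:
servo_tool(increments=[[0, 0, 2.5, 0, 0, 0, 0], [0, 0, 2.0, 0, 0, 0, 0], [0, 0, 1.0, 0, 0, 0, 0], [0, 0, 0, 0, 0, 0, 0], [0, 0, 0, 0, 0, 0, 0]])

```text
clock: 8.1
position: [0.545, -0.0272, 0.1309]
ee_rot: [0.001, -0.109, 0.994, -0.0]
contact_force: [0.3, -0.2, -0.7]
width: 0.0623
gripper_force: 66.2
```

Run:
```python
from h import *
s=manip.get_state();c=optics.get_calibration('wrist'); im=optics.get_image('wrist')
np.savez('w4.npz',im=im,T=c['world_to_cam'],pos=s['position'])
save(cv2.resize(im[60:220,200:440],None,fx=3,fy=3,interpolation=cv2.INTER_CUBIC),'w4.png')
print(s['position'],yaw(s),s['width'])
z=s['position'][2]+.0094
# predicted pixel of post tips by the earlier stand estimate
t=np.array([.5435,-.0264]);a=np.radians(-167.763);r=np.array([[np.cos(a),-np.sin(a)],[np.sin(a),np.cos(a)]])
for m in((.07,.016),(.07,-.016)): print(w2px('w',[*(t+r@m),.115],c))
```

```text
[ 0.545  -0.0272  0.1309] -167.5275150722327 0.06233429240816327
[278.2566 134.8539]
[361.1856 135.1053]
```

View pics/w4.png

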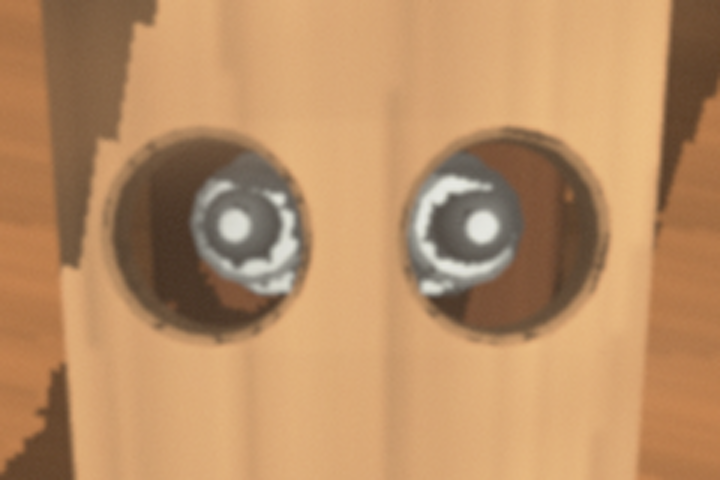

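```bash
cat > al.py <<'E'
from h import *
import sys
def al(f,tips,holes,dz,tz=.115,mx=70,mx2=None):
    d=np.load(f); c=dict(optics.get_calibration('wrist')); c['world_to_cam']=d['T']
    T=[px2w('w',u,tz,c) for u in tips]; H=[px2w('w',u,d['pos'][2]+dz,c) for u in holes]
    st=cen(T,[(mx,16),(mx,-16)]); sh=cen(H,[(mx,16),(mx,-16)])
    D=st[0]-sh[0]; a=np.radians(yaw()); print(st,sh,'shift cm',D@[np.cos(a),np.sin(a)]*100,D@[np.sin(a),-np.cos(a)]*100,'rz',-(st[1]-sh[1]))
E
python3 - <<'E'
from al import *
al('w4.npz',((278.7,135.3),(360.7,135.7)),((269,138.5),(368.3,138.5)),.0094)
E
```

```text
(array([ 0.5437, -0.0265]), np.float64(-167.8647534239112), array([0.173, 0.173])) (array([ 0.5444, -0.0264]), np.float64(-167.59562248719325), array([0.0286, 0.0286])) shift cm 0.06424132063675463 0.008552541525438585 rz 0.26913093671794286
```

Call:
servo_tool(increments=[[0.06, 0, 0, 0, 0, 0.25, 0], [0, 0, 1, 0, 0, 0, 0], [0, 0, 1.0, 0, 0, 0, 0], [0, 0, 1.0, 0, 0, 0, 0], [0, 0, 0.5, 0, 0, 0, 0]])

```text
clock: 8.65
position: [0.5428, -0.0272, 0.0937]
ee_rot: [-0.001, -0.106, 0.994, 0.0]
contact_force: [0.4, 0.3, -1.9]
width: 0.0626
gripper_force: 66.3
```

Call:
servo_tool(increments=[[0, 0, 0.5, 0, 0, 0, 0], [0, 0, 0.5, 0, 0, 0, 0], [0, 0, 0.5, 0, 0, 0, 0], [0, 0, 0, 0, 0, 0, 0], [0, 0, 0, 0, 0, 0, 0]])

```text
clock: 9.15
position: [0.5438, -0.0274, 0.0803]
ee_rot: [0.0, -0.106, 0.994, 0.0]
contact_force: [0.5, -0.1, -1.2]
width: 0.0625
gripper_force: 66.3
```

Call:
servo_tool(increments=[[0, 0, 0.8, 0, 0, 0, 0], [0, 0, 0.8, 0, 0, 0, 0], [0, 0, 0.8, 0, 0, 0, 0], [0, 0, 0.7, 0, 0, 0, 0], [0, 0, 0.4, 0, 0, 0, 0]])

```text
clock: 9.65
position: [0.5432, -0.0273, 0.0442]
ee_rot: [-0.001, -0.106, 0.994, 0.0]
contact_force: [0.1, 0.1, -1.7]
width: 0.0624
gripper_force: 66.3
```

Call:
servo_tool(increments=[[0, 0, 0.2, 0, 0, 0, 0], [0, 0, 0.1, 0, 0, 0, 0], [0, 0, 0.1, 0, 0, 0, 0], [0, 0, 0, 0, 0, 0, 0], [0, 0, 0, 0, 0, 0, 0]])

```text
clock: 10.15
position: [0.5435, -0.0273, 0.0424]
ee_rot: [-0.0, -0.106, 0.994, 0.0]
contact_force: [-2.6, 0.3, 6.4]
width: 0.0621
gripper_force: 67.1
```

Call:
servo_tool(increments=[[0, 0, 0, 0, 0, 0, -1], [0, 0, 0, 0, 0, 0, -1], [0, 0, 0, 0, 0, 0, -1], [0, 0, -2, 0, 0, 0, -1], [0, 0, -3, 0, 0, 0, -1]])

```text
clock: 10.65
position: [0.5423, -0.0271, 0.0901]
ee_rot: [-0.002, -0.106, 0.994, 0.001]
contact_force: [-0.5, -0.7, -0.3]
width: 0.0856
gripper_force: 0.0
```

Call:
servo_tool(increments=[[0, 0, -4, 0, 0, 0, -1], [0, 0, -4, 0, 0, 0, -1], [0, 0, -1, 0, 0, 0, -1], [0, 0, 0, 0, 0, 0, -1], [0, 0, 0, 0, 0, 0, -1]])

```text
clock: 11.15
position: [0.5429, -0.0272, 0.1801]
ee_rot: [-0.001, -0.106, 0.994, 0.0]
contact_force: [-0.5, -0.7, -0.5]
width: 0.0852
gripper_force: 0.0
```

Run:
```python
from h import *
s=manip.get_state();c=optics.get_calibration('wrist'); im=optics.get_image('wrist'); save(im,'w5.png')
go((.5968,-.2807,.16),-7.7); print(s['width'])
```

```text
shift [  0.07 -25.93   1.95] rz 19.92 yaw -167.78 pos [ 0.5426 -0.0271  0.1795] q6 -1.9622877926312792
0.08520976493401075
```

View pics/w5.png

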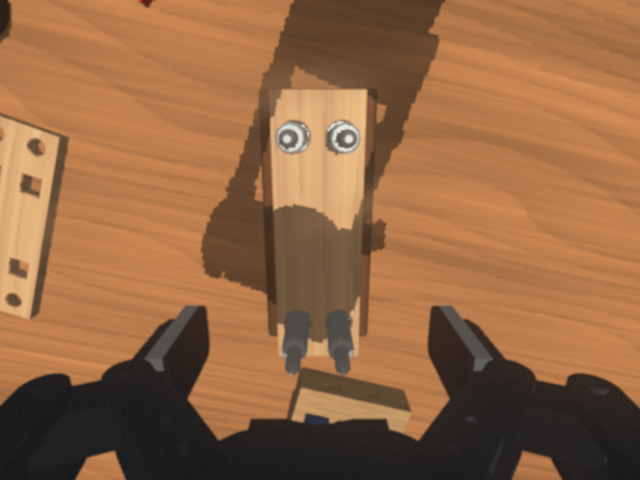

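The shelf lies flat with all posts through its holes: front pair at (293,138) and (343,138), rear pair at (295,340) and (340,340). Next is the short shelf, seen at left (30,215).

Call:
servo_tool(increments=[[0, -3.7, 0.2, 0, 0, 0, -1], [0, -3.7, 0.2, 0, 0, 0, -1], [0, -3.7, 0.2, 0, 0, 0, -1], [0, -3.7, 0.2, 0, 0, 0, -1], [0, -3.7, 0.2, 0, 0, 0, -1]])

```text
clock: 11.7
position: [0.5821, -0.2091, 0.1687]
ee_rot: [-0.002, -0.106, 0.994, 0.001]
contact_force: [0.3, -0.8, 0.4]
width: 0.0853
gripper_force: 0.0
```

Call:
servo_tool(increments=[[0, -3.7, 0.2, 0, 0, 0, -1], [0, -3.7, 0.2, 0, 0, 6.6, -1], [0, 0, 0, 0, 0, 6.6, -1], [0, 0, 0, 0, 0, 6.6, -1], [0, 0, 0, 0, 0, 0, -1]])

```text
clock: 12.2
position: [0.5975, -0.2804, 0.1644]
ee_rot: [-0.002, 0.066, 0.998, 0.001]
contact_force: [0.2, -0.0, 0.3]
width: 0.0856
gripper_force: 0.0
```

Run:
```python
from h import *
c=optics.get_calibration('wrist'); im=optics.get_image('wrist')
for r in finder.silhouettes('upper_mid','wrist')[:3]:
        p,a,w,h=rect('wrist',r['region'],.012,c); print(round(r['p'],2),np.round(r['box']),p,round(a,1),round(w),round(h)); go((*p,.003),a)
```

```text
0.85 [316. 219.  89. 206.] [ 0.5971 -0.2818] -8.0 168 64
shift [ 0.06 -0.18 16.25] rz 0.53 yaw 172.56 pos [ 0.5979 -0.2801  0.1655] q6 -1.9843274112945264
```

Call:
servo_tool(increments=[[0.06, -0.18, 4, 0, 0, 0.5, -1], [0, 0, 4, 0, 0, 0, -1], [0, 0, 4, 0, 0, 0, -1], [0, 0, 2.5, 0, 0, 0, -1], [0, 0, 1.2, 0, 0, 0, -1]])

```text
clock: 12.8
position: [0.5958, -0.2806, 0.0069]
ee_rot: [-0.003, 0.069, 0.998, 0.001]
contact_force: [0.7, 0.9, 0.4]
width: 0.0857
gripper_force: 0.0
```

Call:
servo_tool(increments=[[0, 0, 0.5, 0, 0, 0, -1], [0, 0, 0, 0, 0, 0, -1], [0, 0, 0, 0, 0, 0, 0], [0, 0, 0, 0, 0, 0, 0], [0, 0, 0, 0, 0, 0, 0]])

```text
clock: 13.3
position: [0.5992, -0.283, 0.0076]
ee_rot: [0.002, 0.07, 0.998, -0.001]
contact_force: [0.2, 0.2, 6.2]
width: 0.062
gripper_force: 66.0
```

Call:
servo_tool(increments=[[0, 0, -2, 0, 0, 0, 0], [0, 0, -4, 0, 0, 0, 0], [0, 0, -4, 0, 0, 0, 0], [0, 0, -4, 0, 0, 0, 0], [0, 0, -4, 0, 0, 0, 0]])

```text
clock: 13.8
position: [0.5975, -0.282, 0.1873]
ee_rot: [0.0, 0.07, 0.998, -0.0]
contact_force: [0.9, -0.1, -1.5]
width: 0.0614
gripper_force: 65.9
```

Run:
```python
from h import *
# stand aside: TCP 11 cm from the stand along tool -y
a=np.radians(-167.86); t=np.array([.5437,-.0265]); p=t-.0*np.array([np.sin(a),-np.cos(a)])
go((*p,.21),12.14); print(manip.get_state()['width'])
```

```text
shift [ 8.91 24.54 -2.27] rz -20.21 yaw 171.93 pos [ 0.5975 -0.282   0.1873] q6 -1.9762415134682134
0.06144674213243289
```

Call:
servo_tool(increments=[[1.1, 3.05, -0.4, 0, 0, 0, 0], [1.1, 3.05, -0.4, 0, 0, 0, 0], [1.1, 3.05, -0.4, 0, 0, 0, 0], [1.1, 3.05, 0, 0, 0, 0, 0], [1.1, 3.05, 0, 0, 0, 0, 0]])

```text
clock: 14.3
position: [0.5642, -0.1223, 0.1979]
ee_rot: [0.001, 0.071, 0.998, -0.0]
contact_force: [-0.4, 0.6, -0.4]
width: 0.0618
gripper_force: 65.9
```

Call:
servo_tool(increments=[[1.1, 3.05, 0, 0, 0, 0, 0], [1.1, 3.05, 0, 0, 0, -6, 0], [1.2, 3.15, 0, 0, 0, -6, 0], [0, 0, 0, 0, 0, -6, 0], [0, 0, 0, 0, 0, 0, 0]])

```text
clock: 14.8
position: [0.5402, -0.0271, 0.1978]
ee_rot: [0.0, -0.087, 0.996, -0.0]
contact_force: [-0.7, 0.2, -1.2]
width: 0.0621
gripper_force: 65.9
```

Run:
```python
from h import *
go((.5437,-.0267,.14),12.14); print(manip.get_state()['width'])
```

```text
shift [-0.35 -0.02  5.78] rz -2.12 yaw -169.98 pos [ 0.5402 -0.0271  0.1978] q6 -1.9244434054159678
0.062069706477076304
```

Call:
servo_tool(increments=[[-0.35, 0, 1, 0, 0, -2.1, 0], [0, 0, 2.5, 0, 0, 0, 0], [0, 0, 1.8, 0, 0, 0, 0], [0, 0, 0.4, 0, 0, 0, 0], [0, 0, 0, 0, 0, 0, 0]])

```text
clock: 15.3
position: [0.544, -0.028, 0.1399]
ee_rot: [-0.0, -0.104, 0.995, 0.0]
contact_force: [0.7, 0.3, -1.0]
width: 0.0623
gripper_force: 65.8
```

Run:
```python
from h import *
s=manip.get_state();c=optics.get_calibration('wrist'); im=optics.get_image('wrist')
np.savez('w6.npz',im=im,T=c['world_to_cam'],pos=s['position'])
save(cv2.resize(im[60:240,200:440],None,fx=3,fy=3,interpolation=cv2.INTER_CUBIC),'w6.png')
print(s['position'],yaw(s),s['width'])
```

```text
[ 0.544  -0.028   0.1399] -168.09245492993722 0.06227512087850638
```

View pics/w6.png

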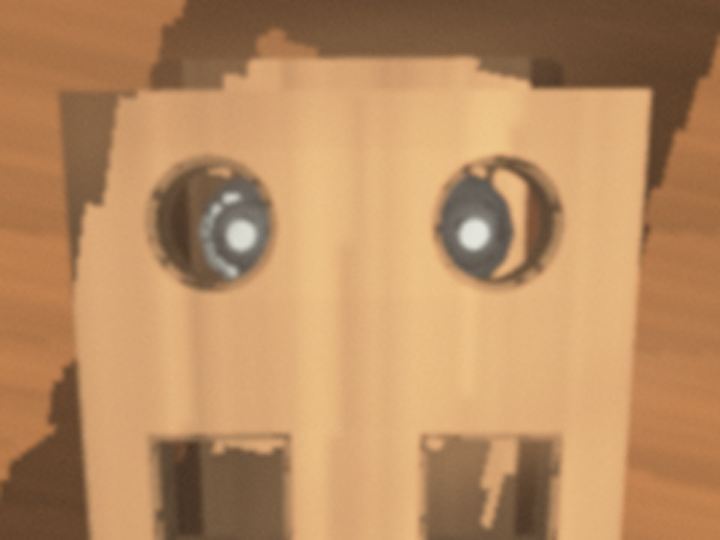

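Run:
```python
from al import *
for dz in(.0047,.0094):al('w6.npz',((280,138.7),(357.7,138.3)),((270.3,134.2),(366.5,134.2)),dz)
```

```text
(array([ 0.5439, -0.0267]), np.float64(-167.8783828155273), array([0.0438, 0.0438])) (array([ 0.5421, -0.0276]), np.float64(-168.16277440802253), array([0.0238, 0.0238])) shift cm -0.18798036601946683 0.05348226448069999 rz -0.2843915924952398
(array([ 0.5439, -0.0267]), np.float64(-167.8783828155273), array([0.0438, 0.0438])) (array([ 0.5421, -0.0276]), np.float64(-168.16277440802244), array([0.5578, 0.5578])) shift cm -0.19088875063869776 0.053593628493858465 rz -0.28439159249515455
```

Call:
servo_tool(increments=[[-0.19, 0.05, 0, 0, 0, -0.3, 0], [0, 0, 0.7, 0, 0, 0, 0], [0, 0, 0.5, 0, 0, 0, 0], [0, 0, 0.5, 0, 0, 0, 0], [0, 0, 0.5, 0, 0, 0, 0]])

```text
clock: 15.85
position: [0.5457, -0.0265, 0.1178]
ee_rot: [-0.0, -0.107, 0.994, 0.0]
contact_force: [0.7, 0.2, -1.1]
width: 0.0621
gripper_force: 65.9
```

Call:
servo_tool(increments=[[0, 0, 0.4, 0, 0, 0, 0], [0, 0, 0.4, 0, 0, 0, 0], [0, 0, 0, 0, 0, 0, 0], [0, 0, 0, 0, 0, 0, 0], [0, 0, 0, 0, 0, 0, 0]])

```text
clock: 16.35
position: [0.5461, -0.0266, 0.1105]
ee_rot: [0.0, -0.107, 0.994, -0.0]
contact_force: [-0.6, 0.3, -1.0]
width: 0.0618
gripper_force: 65.9
```

Call:
servo_tool(increments=[[0, 0, 0.4, 0, 0, 0, 0], [0, 0, 0.4, 0, 0, 0, 0], [0, 0, 0.2, 0, 0, 0, 0], [0, 0, 0.1, 0, 0, 0, 0], [0, 0, 0.1, 0, 0, 0, 0]])

```text
clock: 16.85
position: [0.5456, -0.0266, 0.0995]
ee_rot: [-0.0, -0.107, 0.994, 0.0]
contact_force: [-4.0, 1.3, 13.8]
width: 0.0621
gripper_force: 67.5
```

Call:
servo_tool(increments=[[0, 0, 0.05, 0, 0, 0, 0], [0, 0, 0, 0, 0, 0, 0], [0, 0, 0, 0, 0, 0, 0], [0, 0, 0, 0, 0, 0, 0], [0, 0, 0, 0, 0, 0, 0]])

```text
clock: 17.35
position: [0.5456, -0.0265, 0.0995]
ee_rot: [0.0, -0.107, 0.994, -0.0]
contact_force: [-4.5, -0.3, 10.4]
width: 0.0618
gripper_force: 67.2
```

Call:
servo_tool(increments=[[0, 0, -0.1, 0, 0, 0, -1], [0, 0, 0, 0, 0, 0, -1], [0, 0, 0, 0, 0, 0, -1], [0, 0, -2, 0, 0, 0, -1], [0, 0, -3, 0, 0, 0, -1]])

```text
clock: 17.85
position: [0.5444, -0.0264, 0.1472]
ee_rot: [-0.003, -0.107, 0.994, 0.001]
contact_force: [0.6, 0.1, -0.2]
width: 0.0855
gripper_force: 0.0
```

Call:
servo_tool(increments=[[0, 0, -4, 0, 0, 0, -1], [0, 0, -1, 0, 0, 0, -1], [0, 0, 0, 0, 0, 0, -1], [0, 0, 0, 0, 0, 0, -1], [0, 0, 0, 0, 0, 0, -1]])

```text
clock: 18.35
position: [0.5447, -0.0264, 0.1969]
ee_rot: [-0.002, -0.107, 0.994, 0.001]
contact_force: [-0.8, 0.3, -0.1]
width: 0.085
gripper_force: 0.0
```

Run:
```python
from h import *
s=manip.get_state();c=optics.get_calibration('wrist'); im=optics.get_image('wrist'); save(im,'w7.png')
np.savez('w7.npz',im=im,T=c['world_to_cam'],pos=s['position'])
go((.4302,.2959,.16),-13.9); print(s['width'])
```

```text
shift [ 4.32 33.94  3.7 ] rz 26.22 yaw -167.68 pos [ 0.5448 -0.0264  0.197 ] q6 -1.9619290241431253
0.08499727048935743
```

View pics/w7.png

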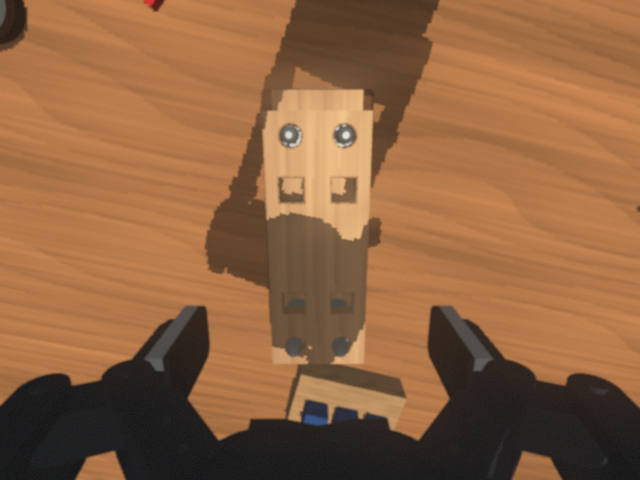

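Both pairs of posts come through the short shelf, with tips at (291,135), (344,135), (294,346), (341,346), and all four sockets are free. I'll measure the mounted shelf by silhouette, then go to the tray.

Run:
```python
from h import *
d=np.load('w7.npz'); c=dict(optics.get_calibration('wrist')); c['world_to_cam']=d['T']
for r in finder.silhouettes('upper_mid','wrist')[:2]:
        p,a,w,h=rect('wrist',r['region'],.104,c); print(round(r['p'],2),np.round(r['box']),p,round(a,2),round(w),round(h))
S=[px2w('w',u,.104,c) for u in((291,189),(344,189),(294,303),(341,303))]
print(cen(S,[(38,16),(38,-16),(-38,16),(-38,-16)]))
```

```text
0.82 [319. 238. 114. 253.] [ 0.5436 -0.0263] 12.24 167 65
(array([ 0.5433, -0.0264]), np.float64(-167.778332168492), array([0.1361, 0.1379, 0.3415, 0.3445]))
```

Call:
servo_tool(increments=[[0.43, 3.39, 0, 0, 0, 0, -1], [0.43, 3.39, 0, 0, 0, 0, -1], [0.43, 3.39, 0.4, 0, 0, 0, -1], [0.43, 3.39, 0.4, 0, 0, 0, -1], [0.43, 3.39, 0.4, 0, 0, 0, -1]])

```text
clock: 18.95
position: [0.4877, 0.1355, 0.1858]
ee_rot: [-0.001, -0.107, 0.994, 0.0]
contact_force: [0.2, 0.1, -0.1]
width: 0.0855
gripper_force: 0.0
```

Call:
servo_tool(increments=[[0.43, 3.39, 0.4, 0, 0, 0, -1], [0.43, 3.39, 0.4, 0, 0, 0, -1], [0.43, 3.39, 0.4, 0, 0, 0, -1], [0.43, 3.39, 0.4, 0, 0, 0, -1], [0.43, 3.39, 0.4, 0, 0, 6.6, -1]])

```text
clock: 19.45
position: [0.4305, 0.2964, 0.1658]
ee_rot: [-0.001, -0.048, 0.999, -0.0]
contact_force: [0.2, -0.2, -0.4]
width: 0.0855
gripper_force: 0.0
```

Call:
servo_tool(increments=[[0, 0, 0, 0, 0, 6.6, -1], [0, 0, 0, 0, 0, 6.5, -1], [0, 0, 0, 0, 0, 6.5, -1], [0, 0, 0, 0, 0, 0, -1], [0, 0, 0, 0, 0, 0, -1]])

```text
clock: 19.95
position: [0.4313, 0.2953, 0.1662]
ee_rot: [-0.0, 0.12, 0.993, -0.0]
contact_force: [-0.2, 0.6, -0.1]
width: 0.0856
gripper_force: 0.0
```

Run:
```python
from h import *
c=optics.get_calibration('wrist'); im=optics.get_image('wrist')
for r in finder.silhouettes('tray_mid','wrist')[:3]:
        p,a,w,h=rect('wrist',r['region'],.024,c); print(round(r['p'],2),np.round(r['box']),p,round(a,1),round(w,1),round(h,1)); go((*p,.014),a)
for r in finder.tip_of('tray_mid','wrist')[:1]: print(r, px2w('w',r['at'],.012,c))
```

```text
0.65 [319. 223.  84. 144.] [0.4292 0.2971] -14.1 110.2 60.6
shift [ 0.27  0.13 15.25] rz 0.29 yaw 166.2 pos [0.4315 0.2953 0.1665] q6 -0.8630183827899509
{'at': [321.6, 223.7], 'p': 0.78} [0.4293 0.2989 0.012 ]
```

Call:
servo_tool(increments=[[0.27, 0.13, 0, 0, 0, 0.3, -1], [0, 0, 3.5, 0, 0, 0, -1], [0, 0, 3.5, 0, 0, 0, -1], [0, 0, 3.5, 0, 0, 0, -1], [0, 0, 3.0, 0, 0, 0, -1]])

```text
clock: 20.6
position: [0.4288, 0.2972, 0.0305]
ee_rot: [-0.0, 0.123, 0.992, 0.0]
contact_force: [0.3, 0.2, 0.4]
width: 0.0856
gripper_force: 0.0
```

Call:
servo_tool(increments=[[0, 0, 1.3, 0, 0, 0, -1], [0, 0, 0.6, 0, 0, 0, -1], [0, 0, 0, 0, 0, 0, -1], [0, 0, 0, 0, 0, 0, -1], [0, 0, 0, 0, 0, 0, -1]])

```text
clock: 21.1
position: [0.4301, 0.2978, 0.0139]
ee_rot: [0.001, 0.123, 0.992, 0.001]
contact_force: [0.7, 0.9, -0.3]
width: 0.0854
gripper_force: 0.0
```

Call:
servo_tool(increments=[[0, 0, 0.15, 0, 0, 0, -1], [0, 0, 0, 0, 0, 0, 0], [0, 0, 0, 0, 0, 0, 0], [0, 0, 0, 0, 0, 0, 0], [0, 0, 0, 0, 0, 0, 0]], squeeze=60)

```text
clock: 21.6
position: [0.4297, 0.2976, 0.0121]
ee_rot: [0.001, 0.123, 0.992, 0.0]
contact_force: [-0.3, -0.9, 6.0]
width: 0.0584
gripper_force: 64.6
```

Call:
servo_tool(increments=[[0, 0, -1, 0, 0, 0, 0], [0, 0, -3.5, 0, 0, 0, 0], [0, 0, -4, 0, 0, 0, 0], [0, 0, -4, 0, 0, 0, 0], [0, 0, -4, 0, 0, 0, 0]])

```text
clock: 22.1
position: [0.4287, 0.297, 0.1781]
ee_rot: [-0.0, 0.123, 0.992, -0.0]
contact_force: [0.2, 0.4, -0.9]
width: 0.0587
gripper_force: 65.1
```

Run:
```python
from h import *
go((.5435,-.0264,.2),12.2); print(manip.get_state()['width'])
```

```text
shift [-19.06 -28.55  -2.19] rz -26.38 yaw 165.82 pos [0.4287 0.297  0.1781] q6 -0.8509163576787191
0.05874318085658796
```

Call:
servo_tool(increments=[[-1.9, -2.85, -0.4, 0, 0, 0, 0], [-1.9, -2.85, -0.4, 0, 0, 0, 0], [-1.9, -2.85, -0.4, 0, 0, 0, 0], [-1.9, -2.85, -0.4, 0, 0, 0, 0], [-1.9, -2.85, -0.4, 0, 0, 0, 0]])

```text
clock: 22.6
position: [0.4863, 0.1346, 0.1968]
ee_rot: [-0.0, 0.123, 0.992, 0.0]
contact_force: [0.3, -0.6, -1.1]
width: 0.0584
gripper_force: 65.1
```

Call:
servo_tool(increments=[[-1.9, -2.85, 0, 0, 0, 0, 0], [-1.9, -2.85, 0, 0, 0, 0, 0], [-1.9, -2.85, 0, 0, 0, 0, 0], [-1.9, -2.85, 0, 0, 0, 0, 0], [-1.9, -2.85, 0, 0, 0, 0, 0]])

```text
clock: 23.1
position: [0.5435, -0.0268, 0.1965]
ee_rot: [-0.0, 0.124, 0.992, 0.0]
contact_force: [0.2, 0.3, -2.1]
width: 0.0585
gripper_force: 65.1
```

Call:
servo_tool(increments=[[0, 0, 0, 0, 0, -6.6, 0], [0, 0, 0, 0, 0, -6.6, 0], [0, 0, 0, 0, 0, -6.6, 0], [0, 0, 0, 0, 0, -6.6, 0], [0, 0, 0, 0, 0, 0, 0]])

```text
clock: 23.6
position: [0.5432, -0.0256, 0.1964]
ee_rot: [-0.0, -0.106, 0.994, 0.0]
contact_force: [-0.5, 0.5, -2.8]
width: 0.0585
gripper_force: 65.1
```

Run:
```python
from h import *
s=manip.get_state();c=optics.get_calibration('wrist'); im=optics.get_image('wrist')
np.savez('w8.npz',im=im,T=c['world_to_cam'],pos=s['position'])
z=s['position'][2]+.012
for r in finder.silhouettes('tray_mid','wrist')[:2]:
    p,a,w,h=rect('wrist',r['region'],z,c); print(round(r['p'],2),np.round(r['box']),p,round(a,2),round(w,1),round(h,1))
go((.5435,-.0264,.14),12.2); print(s['width'])
```

```text
0.64 [319. 306. 184. 252.] [ 0.5357 -0.0262] 12.2 98.3 60.6
shift [ 0.01 -0.09  5.64] rz -0.12 yaw -167.92 pos [ 0.5434 -0.0255  0.1964] q6 -1.9566005674424953
0.05846537348242867
```

Call:
servo_tool(increments=[[0, -0.17, 1, 0, 0, 0, 0], [0, 0, 2.5, 0, 0, 0, 0], [0, 0, 2.5, 0, 0, 0, 0], [0, 0, 1.2, 0, 0, 0, 0], [0, 0, 0, 0, 0, 0, 0]])

```text
clock: 24.2
position: [0.5424, -0.027, 0.1221]
ee_rot: [-0.002, -0.106, 0.994, 0.001]
contact_force: [-0.1, 0.7, -1.3]
width: 0.0588
gripper_force: 65.1
```

Call:
servo_tool(increments=[[0, 0, 0.4, 0, 0, 0, 0], [0, 0, 0.2, 0, 0, 0, 0], [0, 0, 0.2, 0, 0, 0, 0], [0, 0, 0, 0, 0, 0, 0], [0, 0, 0, 0, 0, 0, 0]])

```text
clock: 24.7
position: [0.5442, -0.0272, 0.1167]
ee_rot: [0.0, -0.106, 0.994, -0.0]
contact_force: [0.4, 0.6, -1.4]
width: 0.0583
gripper_force: 65.1
```

Call:
servo_tool(increments=[[0, 0, 0.15, 0, 0, 0, 0], [0, 0, 0.15, 0, 0, 0, 0], [0, 0, 0.1, 0, 0, 0, 0], [0, 0, 0, 0, 0, 0, 0], [0, 0, 0, 0, 0, 0, 0]])

```text
clock: 25.2
position: [0.544, -0.0272, 0.1122]
ee_rot: [-0.0, -0.106, 0.994, 0.0]
contact_force: [0.6, 0.0, -1.0]
width: 0.0588
gripper_force: 65.1
```

Going in freely.

Call:
servo_tool(increments=[[0, 0, 0.15, 0, 0, 0, 0], [0, 0, 0.15, 0, 0, 0, 0], [0, 0, 0.1, 0, 0, 0, 0], [0, 0, 0.07, 0, 0, 0, 0], [0, 0, 0, 0, 0, 0, 0]])

```text
clock: 25.7
position: [0.5439, -0.0272, 0.1081]
ee_rot: [0.0, -0.106, 0.994, 0.0]
contact_force: [-2.2, 0.5, 4.0]
width: 0.0586
gripper_force: 65.6
```

Call:
servo_tool(increments=[[0, 0, 0, 0, 0, 0, 0], [0, 0, 0, 0, 0, 0, 0], [0, 0, 0, 0, 0, 0, 0], [0, 0, 0, 0, 0, 0, 0], [0, 0, 0, 0, 0, 0, 0]])

```text
clock: 26.2
position: [0.5439, -0.0272, 0.108]
ee_rot: [0.0, -0.106, 0.994, 0.0]
contact_force: [-3.0, 1.1, 5.7]
width: 0.0585
gripper_force: 65.8
```

Call:
servo_tool(increments=[[0, 0, -0.05, 0, 0, 0, -1], [0, 0, 0, 0, 0, 0, -1], [0, 0, 0, 0, 0, 0, -1], [0, 0, -2, 0, 0, 0, -1], [0, 0, -3, 0, 0, 0, -1]])

```text
clock: 26.7
position: [0.5425, -0.027, 0.1566]
ee_rot: [-0.002, -0.106, 0.994, 0.001]
contact_force: [0.9, -0.3, -0.2]
width: 0.0855
gripper_force: 0.0
```

Call:
servo_tool(increments=[[0, 0, -4, 0, 0, 0, -1], [0, 0, -1, 0, 0, 0, -1], [0, 0, 0, 0, 0, 0, -1], [0, 0, 0, 0, 0, 0, -1], [0, 0, 0, 0, 0, 0, -1]])

```text
clock: 27.2
position: [0.5429, -0.027, 0.2063]
ee_rot: [-0.002, -0.106, 0.994, 0.001]
contact_force: [0.2, -0.9, -0.1]
width: 0.0855
gripper_force: 0.0
```

Run:
```python
from h import *
s=manip.get_state();c=optics.get_calibration('wrist'); im=optics.get_image('wrist')
for r in finder.silhouettes('tray_mid','wrist')[:2]:
    p,a,w,h=rect('wrist',r['region'],.120,c); print(round(r['p'],2),np.round(r['box']),p,round(a,2),round(w,1),round(h,1))
for l,z in(('tray_mid',.108),('tray_seat',.144)):
    for r in finder.tip_of(l,'wrist')[:2]: print(l,r,px2w('w',r['at'],z,c))
save(np.hstack([im[60:380,200:440],optics.get_image('scene')[170:330,220:340].repeat(2,0).repeat(2,1)]),'w9.png')
go((.4389,-.2994,.16),-8); print(s['width'])
```

```text
0.58 [316. 250. 104. 174.] [ 0.544  -0.0264] 12.29 111.0 60.0
tray_mid {'at': [315.7, 249.1], 'p': 0.95} [ 0.5437 -0.0277  0.108 ]
tray_seat {'at': [315.8, 269.5], 'p': 0.92} [ 0.5443 -0.0273  0.144 ]
shift [ 16.   -24.39   4.72] rz 20.22 yaw -167.78 pos [ 0.5437 -0.0272  0.2072] q6 -1.9618728258638392
0.08547394539204249
```

View pics/w9.png

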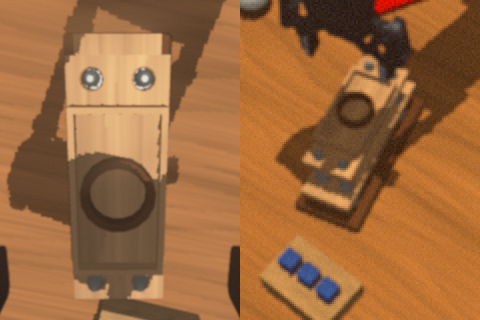

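The tray sits flat on the short shelf between the post tips, its ring at crop (117,193), all level. Now the ball.

Call:
servo_tool(increments=[[2, -3.05, 0, 0, 0, 0, -1], [2, -3.05, 0, 0, 0, 0, -1], [2, -3.05, 0, 0, 0, 0, -1], [2, -3.05, 0.5, 0, 0, 0, -1], [2, -3.05, 1, 0, 0, 0, -1]])

```text
clock: 27.95
position: [0.4785, -0.1989, 0.1934]
ee_rot: [0.001, -0.107, 0.994, -0.001]
contact_force: [1.0, -0.2, -0.4]
width: 0.0855
gripper_force: 0.0
```

Call:
servo_tool(increments=[[2, -3.05, 1, 0, 0, 0, -1], [2, -3.05, 1, 0, 0, 0, -1], [2, -3.05, 1, 0, 0, 0, -1], [0, 0, 0, 0, 0, 0, -1], [0, 0, 0, 0, 0, 0, -1]])

```text
clock: 28.45
position: [0.4388, -0.2998, 0.1625]
ee_rot: [-0.0, -0.105, 0.994, 0.001]
contact_force: [-0.4, -0.4, -0.6]
width: 0.0853
gripper_force: 0.0
```

Run:
```python
from h import *
s=manip.get_state();c=optics.get_calibration('wrist'); im=optics.get_image('wrist')
for r in finder.tip_of('ball_center','wrist')[:2]:
    p=px2w('w',r['at'],.034,c); print(r,p); go((p[0],p[1],.024),12.2)
for r in finder.silhouettes('ball_center','wrist')[:2]:
    b=r['box']; print(r['p'],b,px2w('w',b[:2],.034,c))
```

```text
{'at': [304.7, 228.5], 'p': 0.73} [ 0.4357 -0.3097  0.034 ]
shift [ 0.61 -0.98 13.92] rz 0.04 yaw -167.76 pos [ 0.4396 -0.2988  0.1632] q6 -2.51313316466114
0.92 [305.3, 229.6, 81.6, 75.8] [ 0.4364 -0.3091  0.034 ]
```

Call:
servo_tool(increments=[[0.55, -1.05, 0, 0, 0, 0, -1], [0, 0, 3.5, 0, 0, 0, -1], [0, 0, 3.5, 0, 0, 0, -1], [0, 0, 3.5, 0, 0, 0, -1], [0, 0, 2.5, 0, 0, 0, -1]])

```text
clock: 29.1
position: [0.4358, -0.3104, 0.0315]
ee_rot: [-0.0, -0.107, 0.994, 0.0]
contact_force: [0.0, -0.3, 0.2]
width: 0.0854
gripper_force: 0.0
```

Call:
servo_tool(increments=[[0, 0, 1.0, 0, 0, 0, -1], [0, 0, 0.4, 0, 0, 0, -1], [0, 0, 0, 0, 0, 0, -1], [0, 0, 0, 0, 0, 0, -1], [0, 0, 0, 0, 0, 0, -1]])

```text
clock: 29.6
position: [0.4369, -0.3117, 0.0204]
ee_rot: [0.001, -0.107, 0.994, -0.001]
contact_force: [0.6, -0.6, -0.2]
width: 0.0855
gripper_force: 0.0
```

Call:
servo_tool(increments=[[0, 0, 0, 0, 0, 0, 0.2], [0, 0, 0, 0, 0, 0, 0.2], [0, 0, 0, 0, 0, 0, 0.2], [0, 0, 0, 0, 0, 0, 0.2], [0, 0, 0, 0, 0, 0, 0.2]], squeeze=40)

```text
clock: 30.1
position: [0.4361, -0.3104, 0.02]
ee_rot: [0.0, -0.106, 0.994, 0.0]
contact_force: [-2.1, 3.5, 6.4]
width: 0.0554
gripper_force: 40.8
```

Call:
servo_tool(increments=[[0, 0, -2, 0, 0, 0, 0.2], [0, 0, -4, 0, 0, 0, 0.2], [0, 0, -4, 0, 0, 0, 0.2], [0, 0, -4, 0, 0, 0, 0.2], [0, 0, -4, 0, 0, 0, 0.2]])

```text
clock: 30.6
position: [0.4356, -0.3105, 0.2005]
ee_rot: [-0.0, -0.106, 0.994, 0.0]
contact_force: [1.2, -0.6, -2.3]
width: 0.0551
gripper_force: 43.0
```

Run:
```python
from h import *
c=optics.get_calibration('wrist'); s=manip.get_state(); im=optics.get_image('wrist')
for r in finder.silhouettes('ball_center','wrist')[:2]:
    b=r['box']; p=px2w('w',b[:2],s['position'][2]+.014,c); print(r['p'],b,p,(p-s['position']))
go((.5439,-.0272,.2),12.2); print(manip.get_state()['width'])
```

```text
0.74 [317.6, 344.0, 156.1, 161.2] [ 0.4373 -0.3097  0.2145] [0.0016 0.0008 0.014 ]
shift [-16.34  25.74   0.49] rz 0.03 yaw -167.77 pos [ 0.4388 -0.3133  0.2049] q6 -2.53356171736509
0.05483623477847816
```

Call:
servo_tool(increments=[[-1.65, 2.55, 0, 0, 0, 0, 0.2], [-1.65, 2.55, 0, 0, 0, 0, 0.2], [-1.65, 2.55, 0, 0, 0, 0, 0.2], [-1.65, 2.55, 0, 0, 0, 0, 0.2], [-1.65, 2.55, 0, 0, 0, 0, 0.2]])

```text
clock: 31.2
position: [0.4892, -0.1674, 0.1977]
ee_rot: [-0.001, -0.106, 0.994, 0.001]
contact_force: [0.8, 1.0, -1.9]
width: 0.0552
gripper_force: 43.1
```

Call:
servo_tool(increments=[[-1.65, 2.55, 0, 0, 0, 0, 0.2], [-1.65, 2.55, 0, 0, 0, 0, 0.2], [-1.65, 2.55, 0, 0, 0, 0, 0.2], [-1.65, 2.55, 0, 0, 0, 0, 0.2], [-1.65, 2.55, 0, 0, 0, 0, 0.2]])

```text
clock: 31.7
position: [0.5428, -0.0255, 0.1976]
ee_rot: [-0.001, -0.106, 0.994, 0.0]
contact_force: [-0.0, -0.1, -2.3]
width: 0.0556
gripper_force: 43.1
```

Call:
servo_tool(increments=[[0, 0, 0, 0, 0, 0, 0.2], [0, 0, 0, 0, 0, 0, 0.2], [0, 0, 0, 0, 0, 0, 0.2], [0, 0, 0, 0, 0, 0, 0.2], [0, 0, 0, 0, 0, 0, 0.2]])

```text
clock: 32.2
position: [0.5431, -0.0277, 0.199]
ee_rot: [-0.0, -0.106, 0.994, -0.0]
contact_force: [-0.4, -0.1, -1.9]
width: 0.0552
gripper_force: 43.2
```

Run:
```python
from h import *
c=optics.get_calibration('wrist'); s=manip.get_state(); im=optics.get_image('wrist')
for r in finder.silhouettes('ball_center','wrist')[:2]:
    b=r['box']; p=px2w('w',b[:2],s['position'][2]+.014,c); print(r['p'],b,p,(p-s['position']))
go((.5439,-.0272,.135),12.2); print(manip.get_state()['width'])
```

```text
0.91 [318.3, 343.9, 156.4, 159.5] [ 0.5446 -0.0266  0.213 ] [0.0016 0.0011 0.014 ]
shift [-0.07  0.01  6.41] rz -0.04 yaw -167.84 pos [ 0.5433 -0.0275  0.1991] q6 -1.961468452797598
0.05548235211974995
```

Call:
servo_tool(increments=[[-0.06, 0, 1, 0, 0, 0, 0.2], [0, 0, 2, 0, 0, 0, 0.2], [0, 0, 2, 0, 0, 0, 0.2], [0, 0, 1, 0, 0, 0, 0.2], [0, 0, 0.3, 0, 0, 0, 0.2]])

```text
clock: 32.8
position: [0.543, -0.0266, 0.1345]
ee_rot: [-0.001, -0.106, 0.994, 0.0]
contact_force: [0.6, -0.8, -2.5]
width: 0.0554
gripper_force: 43.2
```

Call:
servo_tool(increments=[[0, 0, 0.2, 0, 0, 0, 0.2], [0, 0, 0.1, 0, 0, 0, 0.2], [0, 0, 0.1, 0, 0, 0, 0.2], [0, 0, 0, 0, 0, 0, 0.2], [0, 0, 0, 0, 0, 0, 0.2]])

```text
clock: 33.3
position: [0.5442, -0.0267, 0.1325]
ee_rot: [0.0, -0.106, 0.994, -0.0]
contact_force: [-0.7, 0.1, -1.6]
width: 0.0552
gripper_force: 43.2
```

Call:
servo_tool(increments=[[0, 0, 0.1, 0, 0, 0, 0.2], [0, 0, 0.1, 0, 0, 0, 0.2], [0, 0, 0.05, 0, 0, 0, 0.2], [0, 0, 0, 0, 0, 0, 0.2], [0, 0, 0, 0, 0, 0, 0.2]])

```text
clock: 33.8
position: [0.5442, -0.0267, 0.1302]
ee_rot: [0.0, -0.106, 0.994, -0.0]
contact_force: [-1.7, 0.7, 4.2]
width: 0.0553
gripper_force: 43.7
```

Call:
servo_tool(increments=[[0, 0, 0, 0, 0, 0, -0.3], [0, 0, 0, 0, 0, 0, -0.5], [0, 0, 0, 0, 0, 0, -1], [0, 0, 0, 0, 0, 0, -1], [0, 0, 0, 0, 0, 0, -1]])

```text
clock: 34.3
position: [0.5439, -0.0267, 0.1293]
ee_rot: [-0.0, -0.106, 0.994, 0.0]
contact_force: [0.1, 0.0, -0.5]
width: 0.0856
gripper_force: 0.0
```

Call:
servo_tool(increments=[[0, 0, -1, 0, 0, 0, -1], [0, 0, -2, 0, 0, 0, -1], [0, 0, -3, 0, 0, 0, -1], [0, 0, -3, 0, 0, 0, -1], [0, 0, -1, 0, 0, 0, -1]])

```text
clock: 34.8
position: [0.5458, -0.027, 0.2335]
ee_rot: [0.003, -0.106, 0.994, -0.001]
contact_force: [0.6, -1.1, 0.9]
width: 0.0854
gripper_force: 0.0
```

Call:
servo_tool(increments=[[0, 0, 0, 0, 0, 0, -1], [0, 0, 0, 0, 0, 0, -1], [0, 0, 0, 0, 0, 0, -1], [0, 0, 0, 0, 0, 0, -1], [0, 0, 0, 0, 0, 0, -1]])

```text
clock: 35.3
position: [0.5435, -0.0266, 0.2286]
ee_rot: [-0.001, -0.106, 0.994, 0.0]
contact_force: [0.1, -0.6, -0.2]
width: 0.0854
gripper_force: 0.0
```

Run:
```python
from h import *
im=optics.get_image('wrist');c=optics.get_calibration('wrist')
for cam in('wrist','scene'):
    optics.get_image(cam);c=optics.get_calibration(cam)
    for l,z in(('ball_center',.144),('tray_mid',.108),('upper_mid',.098),('lower_mid',.046)):
        for r in finder.tip_of(l,cam)[:2]: print(cam,l,round(r['p'],2),np.round(r['at']),px2w(cam,r['at'],z,c))
```

```text
wrist ball_center 0.69 [316. 258.] [ 0.5462 -0.0267  0.144 ]
wrist upper_mid 0.7 [341. 374.] [0.657  0.0176 0.098 ]
scene ball_center 0.85 [274. 219.] [ 0.5499 -0.0293  0.144 ]
scene ball_center 0.62 [449. 342.] [0.5756 0.4527 0.144 ]
scene tray_mid 0.66 [279. 229.] [ 0.5489 -0.0174  0.108 ]
scene upper_mid 0.79 [276. 228.] [ 0.5449 -0.0309  0.098 ]
scene lower_mid 0.69 [532. 308.] [0.3454 0.5732 0.046 ]
scene lower_mid 0.68 [413. 412.] [0.7132 0.4646 0.046 ]
```

```bash
python3 -c "
from rig import manip; print(manip.sign_off())"
```

```text
the job is handed in; nothing more can be done
None
```

The stand is assembled in the order asked (long shelf, short shelf, tray, ball on its ring) and handed in at about 35.5 s; both shelves and the tray bottomed out within 0.2 mm of their expected heights, and my last check, by network only, put the ball about 2 mm from its seat.

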